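Thread the spindle through a drifted bearing stand

ROBOT

A 7-joint arm with a two-finger parallel gripper is mounted at the origin on the work surface. World frame = base frame: x ahead of the robot, y to its left, z up, the work surface at z = 0. Lengths are in m, angles in rad, forces in N, time in s.
With the tool pointing down it reaches from about 0.4 to 0.9 m from the base axis. Payload 5.5 kg.
Tool frame: the origin (TCP) lies at the very end of the fingers, on their centre line; the grasp point (between the pads) lies 19 mm behind it (bot.grasp_offset is the z of the grasp point in the tool frame, in m); z points along the fingers, y is the direction in which the jaws open and shut (so a half turn about z gives the same grasp; the last joint's range is limited). The gripper opens to 92 mm and grips with 3 to 60 N. Pads are 19 mm wide; open, the fingers measure 130 mm over their backs; the gripper's body (75 mm by 190 mm) begins 47 mm behind the grasp point.
Start: joints at [0.263, 0.501, -0.427, 1.55, 0.221, 1.138, -0.21], TCP at [0.65, 0, 0.227] pointing down, gripper open.
Joint ranges: [-2.88, 2.88], [-0.31, 2.03], [-1.54, 1.56], [0.2, 2.42], [-1.41, 4.55], [0.19, 2.02], [-2.57, 2.57]. Speed limits (rad/s): [2.57, 2.57, 3.14, 3.14, 3.14, 3.14, 3.14].

INTERFACE

Orientations are given as [roll, pitch, yaw] about the fixed x, y, z axes, in that order (R = Rz(yaw) Ry(pitch) Rx(roll)).
In Python, from rig import sensors, cams, job, bot gives the robot as it stands. The module is installed in compiled form; this text tells all that it offers.
- The arm moves only by the tool step_arm, never from a script. Its argument "increments" is a list of rows, each a list of 7 numbers: the turn, a rotation vector about the world's x, y, z in degrees, then the shift along the world's x, y, z in m, then the finger opening in m, from 0 to 0.0918. In form: [[ax, ay, az, dx, dy, dz, fingers], ...]. A call has 1 to 20 rows; each row shifts and turns the pose as measured when the row begins; what a row does not reach is not made up. A row lasts 1/12 s, in which the tool goes at most 41.7 mm and 7.16 degrees, less where a joint would pass 70% of its speed; a pose out of reach is approached as far as the arm can. A call with a gripper value outside its range is refused whole. The fingers move at their own pace and stop on an object; the grip force is fixed at half the most. Time passes only in rows, so rows that do not move let the fingers close. It gives the time, the measured TCP pose, the force and the opening at its end, in the units of the state.
- sensors.get_obs(): the state, without advancing time (a new reading comes with each control period).
- cams.grab_frame(name): name is "scene" or "side" or "wrist"; returns (picture, depth): 420x560x3 uint8, red, green, blue; 420x560 float32, m along the optical axis (not along the pixel's ray), 0 where there is no reading.
- cams.camera_info(name): a dict with "K" (3x3 intrinsics, pixels), "R" (3x3) and "t" (3): a world point X has camera coordinates R X + t. Camera axes: x right, y down, z forward; pixel columns grow to the right and rows downward; lengths in m; the calibration is good to about 2 mm. A picture is of the moment at which its call begins: read the wrist's pose just before it. camera_info takes no time and is no camera call; for the wrist camera it gives the pose at the moment of the call.
- job.hand_in(): hands the job in, once; it reports no verdict.
The state is a dict: "t": time; "joints": joint angles; "joint_velocities": joint speeds; "joint_torque": joint torques, N m; "tool_pos": TCP position; "orientation": TCP orientation; "ft_force": force on the tool from outside, world axes, zero at the start; "wrist_torque": the same for the moment, N m; "gripper_width": opening from 0.0 (shut) to 1.0 (fully open).
Only numpy, scipy, OpenCV 4.12 (cv2) and the standard library are available. Lean on these libraries where they do the work, as an engineer would, in place of code of your own. Each camera call takes 0.05 s, during which the arm holds its last target. There are 200 camera calls.

TASK

Take the steel spindle with the thick black grip out of the wooden rack and thread it straight down through the bearing stand: through the blue top ring, then the brass middle bearing, then fully home in the brass foot bearing, and let go of it. The middle bearing has slipped out of line, so find its hole gently by feel and ease it back into line as you go, without forcing; leave everything else on the bench where it stands.

Things in the scene. Friction and masses are not known exactly. Their poses are not given: they have to be found in the camera images.
- spindle: Steel rod 12 mm in diameter, 160 mm long, upright, loose, 0.13 to 0.21 kg; lower end chamfered 1 mm. The top 42 mm is a round black grip 28 mm wide. Origin: centre of the lower end (the tip); z points along the rod to the grip, whose middle is at z = 139 mm. Starts in one of the rack's holes, its tip 40 mm below the rack's top.
- rack: Wooden block, 60 mm (x) by 220 mm (y) by 45 mm high, fixed, with three holes 16 mm wide and 40 mm deep along its y axis at -70, 0 and +70 mm, each holding one rod. Origin: centre of its underside. The three rods change places from start to start.
- stand: Fixed bearing stand 123 mm high, nothing above its top ring. Origin: on the table, on the vertical axis (z) where the three holes belong. Grey base 120 mm (x) by 160 mm (y, -60 to +100), 15 mm thick; column at y = +75 mm. Contact between spindle and stand must stay under 40 N (10 N is enough for all of it). When home the spindle's tip is at z = 18 mm, its grip from 136 to 178 mm.
- top_ring (a point): Centre of the upper mouth of the blue top ring's round hole, 24 mm wide; the ring is 8 mm thick (z = 115 to 123 mm over the table) and fixed true on the stand's axis.
- middle_place (a point): The point on the stand's axis at the upper face of the brass middle bearing (z = 80 mm): where its hole belongs, not where it is. A 42 mm plate, 10 mm thick, round hole 15 mm, 1 mm chamfer. At the start its hole lies 3.5 to 5 mm off this point in any direction. It slides level under 3 to 4.5 N, any way, stays where left, cannot turn or sink; travel about 8 mm.
- foot_mouth (a point): Centre of the mouth of the brass foot bearing's round blind hole, z = 37 mm, fixed true on the stand's axis: hole 15 mm wide, 19 mm deep (bottom at z = 18 mm), 1.5 mm chamfer.
- orange_rod: Bystander: 118 mm rod with a 20 mm orange grip, in the rack. Origin at its lower end.
- green_rod: Bystander: 108 mm rod with a 20 mm green grip, in the rack. Origin at its lower end.
- flask: Bystander: empty conical glass flask, 86 mm wide, 120 mm high. Origin at the centre of its underside.
- beaker: Bystander: empty glass beaker, 70 mm wide, 90 mm high. Origin at the centre of its underside.
- marker: Bystander: blue marker pen, 14 mm thick, 130 mm long, lying. Origin: middle, underside.
- stopper: Bystander: red-brown rubber stopper, 38 mm wide, 30 mm high. Origin at the centre of its underside.
- dish: Bystander: white ceramic dish, 80 mm wide, 30 mm high. Origin at the centre of its underside.
- wash_bottle: Bystander: white bottle with red cap, 64 mm wide, 150 mm high. Origin at the centre of its underside.
There are look-alikes about, which are no part of the job. What is shaped like the spindle but purple is not meant.

How it is judged:
On the way, in this order (a step that is already met when the one before it is completed fails the run):
1. the spindle's tip is through the blue top ring and above the middle bearing (x of spindle in the frame of stand between -0.009 and 0.009 m and y of spindle in the frame of stand between -0.009 and 0.009 m and z of spindle in the frame of stand between 0.07 and 0.112 m), for 0.1 s.
2. the tip is through the middle bearing (x of spindle in the frame of stand between -0.012 and 0.012 m and y of spindle in the frame of stand between -0.012 and 0.012 m and z of spindle in the frame of stand between 0.03 and 0.066 m), for 0.1 s.
At the end, for the whole second after the job is handed in: the spindle stands upright (within 0.06 rad), at rest and released, in the stand, its tip within 3 mm of the bottom of the foot bearing and within 4 mm of the stand's axis (x of spindle in the frame of stand between -0.004 and 0.004 m and y of spindle in the frame of stand between -0.004 and 0.004 m and z of spindle in the frame of stand below 0.021 m and angle between the z axis of spindle and the z axis of stand, either way round below 0.06 rad and linear speed of spindle below 0.02 m/s); the robot touches nothing.
It fails at once if the spindle is forced against the stand with more than 40 N (contact force between spindle and stand above 40 N).
It fails at once if the robot pushes on the stand with more than 25 N (contact force between any of the fingers, the arm and stand above 25 N).
It fails at once if a bystander is moved by more than 30 mm (distance of any of orange_rod, green_rod, flask, beaker, marker, stopper, dish, wash_bottle from where it was at the start of the episode above 0.03 m).
It also fails if it takes over 67 s, if anything falls off the work surface, if the arm or the gripper's body presses on something with over 40 N, if the wrist force passes 120 N, or if a joint passes its speed limit or range.

## Working session

There is one attempt and no reset: what is moved stays moved. The work goes in short steps, Python scripts to look and compute and a tool call to move; the robot and the scene stay as the last step left them, time stands still between calls to the robot, and variables do not carry over. Pictures are saved under pics/ and viewed, about 8 in all and at most 12, crops included, and the job is handed in when it is done.

Besides the shell and the picture viewer there is one more tool, called after "Call:" as a command line: name --pt "numbers of a row" for each row, then --argument value for the rest. step_arm: Moves the arm, as the interface text tells. Its arguments: {"type":"object","properties":{"increments":{"type":"array"}},"required":["increments"]}

```bash
mkdir -p pics; cat > h.py <<'E'
import cv2, numpy as np
from rig import sensors,cams,job,bot
def grab(n,f):
    i=cams.camera_info(n); p,d=cams.grab_frame(n)
    cv2.imwrite(f'pics/{f}.png',p[:,:,::-1]); np.savez(f'pics/{f}.npz',p=p,d=d,K=i['K'],R=i['R'],t=i['t'])
def P(f,u,v,r=1):
    z=np.load(f'pics/{f}.npz'); w=z['d'][v-r:v+r+1,u-r:u+r+1]; d=np.median(w[w>0])
    c=np.linalg.inv(z['K'])@[u,v,1]*d
    return z['R'].T@(c-z['t'])
def atz(f,u,v,h):
    z=np.load(f'pics/{f}.npz'); o=-z['R'].T@z['t']; r=z['R'].T@np.linalg.inv(z['K'])@[u,v,1]
    return o+r*(h-o[2])/r[2]
def px(f,X):
    z=np.load(f'pics/{f}.npz'); c=z['K']@(z['R']@np.array(X)+z['t']); return c[:2]/c[2]
E
python3 - <<'E'
from h import *
print(sensors.get_obs(), bot.grasp_offset)
for n in('scene','side','wrist'): grab(n,n+'0')
a=[cv2.imread(f'pics/{n}0.png') for n in('scene','side')]
E
```

```text
{'t': 0.0, 'joints': array([ 0.26319822,  0.50189651, -0.42681678,  1.5514291 ,  0.22081444,
        1.13827992, -0.21025316]), 'joint_velocities': array([ 1.52288034e-05, -1.96719598e-03,  5.22650269e-04,  4.63305346e-04,
       -1.18956205e-03, -1.83871239e-03,  1.14701494e-03]), 'joint_torque': array([-1.62834690e-04, -5.66597199e+01, -5.81602022e+00, -2.79113513e+01,
       -6.85700797e-02,  3.08415934e-02,  1.78752666e-04]), 'tool_pos': array([ 6.49311353e-01, -2.87836487e-05,  2.25658791e-01]), 'orientation': array([-3.13964444e+00, -8.45123072e-05,  1.57092407e+00]), 'ft_force': array([-0.27205962, -0.20672766, -0.67502859]), 'wrist_torque': array([-0.02481778,  0.02422492,  0.01775663]), 'gripper_width': 0.9975105614595025} -0.0188
```

View pics/scene0.png

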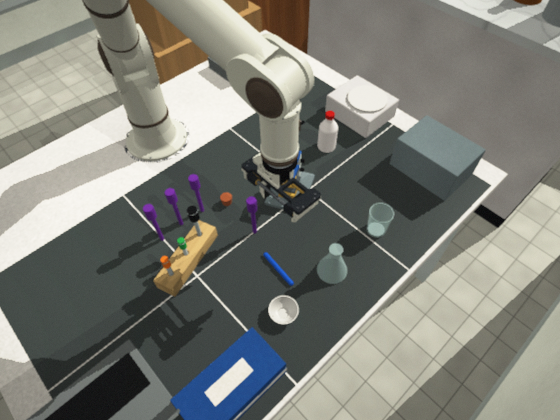

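View pics/side0.png

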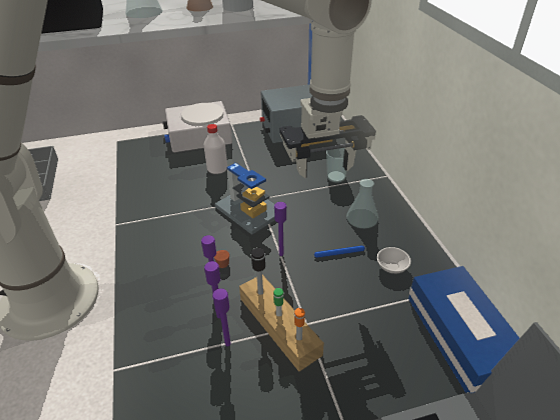

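The scene view shows a black-grip rod in the rack at (193,214); side view has it at (259,257). Other candidates: purple ones at scene (252,202), (195,180), (172,195), (150,213), and rack rods green (181,243) and orange (166,261). Only the one with the black grip and steel shaft fits. I'll confirm it in an enlarged crop.

```bash
python3 - <<'E'
from h import *
a=cv2.imread('pics/side0.png')[150:370,195:330]; b=cv2.imread('pics/scene0.png')[165:300,140:320]
a=cv2.resize(a,None,fx=2.7,fy=2.7,interpolation=2); b=cv2.resize(b,None,fx=2.4,fy=2.4,interpolation=2)
o=np.zeros((600,800,3),np.uint8); o[:a.shape[0],:a.shape[1]]=a[:600]; o[:b.shape[0],366:366+b.shape[1]]=b[:, :434]
cv2.imwrite('pics/c1.png',o)
for f,u,v in [('side0',259,252),('side0',259,262),('scene0',193,211),('scene0',193,216),('side0',280,205),('scene0',252,198),('side0',278,293),('side0',299,313),('side0',246,177),('side0',255,190)]: print(f,u,v,P(f,u,v).round(4))
E
```

```text
side0 259 252 [ 0.462  -0.1458  0.1653]
side0 259 262 [ 0.4584 -0.1585  0.1503]
scene0 193 211 [ 0.4666 -0.1446  0.1646]
scene0 193 216 [ 0.473  -0.1514  0.155 ]
side0 280 205 [ 0.5421 -0.0088  0.1599]
scene0 252 198 [ 0.5387 -0.0015  0.1595]
side0 278 293 [ 0.482  -0.2149  0.1127]
side0 299 313 [ 0.5056 -0.2791  0.1225]
side0 246 177 [0.4981 0.1691 0.1225]
side0 255 190 [0.5184 0.1634 0.0799]
```

View pics/c1.png

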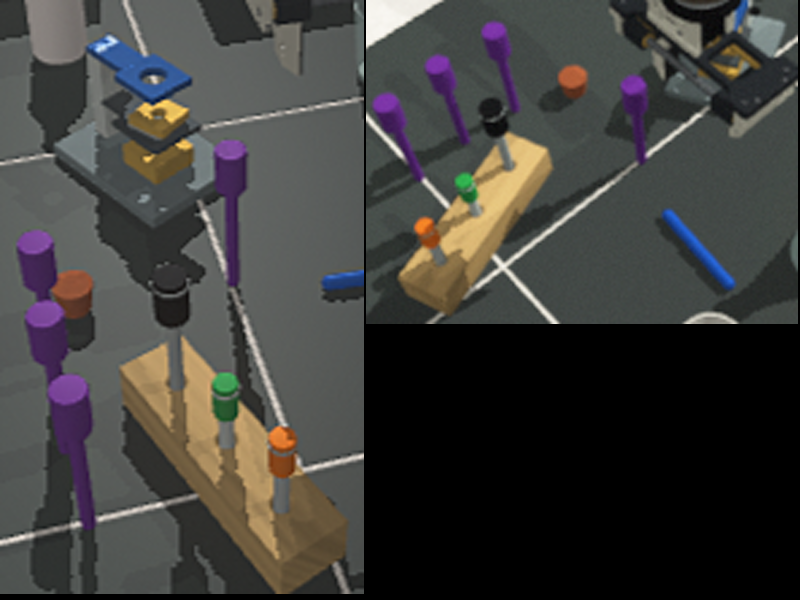

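View pics/wrist0.png

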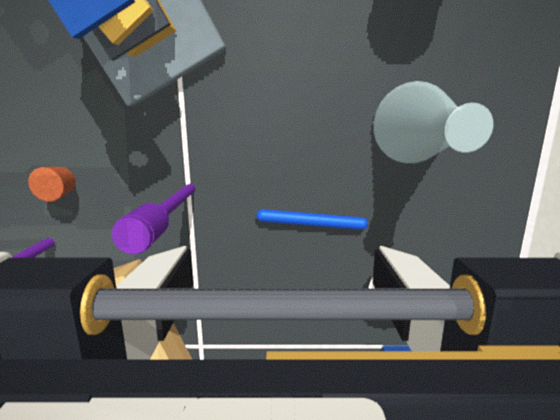

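Confirmed: the black-grip steel rod is at the rack's end (crop 170,295), with green and orange beside it. The purple ones are decoys. Next, numeric fits from the existing depth images.

```bash
cat >> h.py <<'E'
def cloud(f):
    z=np.load(f'pics/{f}.npz'); d=z['d']; v,u=np.mgrid[:420,:560]; m=d>0
    c=(np.linalg.inv(z['K'])@np.stack([u[m],v[m],np.ones(m.sum())]))*d[m]
    return (z['R'].T@(c-z['t'][:,None])).T, z['p'][m].astype(int), u[m], v[m]
from scipy.optimize import least_squares
def circ(X,r,x0):
    return least_squares(lambda p:np.hypot(X[:,0]-p[0],X[:,1]-p[1])-r,x0,loss='soft_l1',f_scale=.001).x
E
python3 - <<'E'
from h import *
for f in('side0','scene0'):
    X,c,u,v=cloud(f)
    m=(np.hypot(X[:,0]-.465,X[:,1]+.155)<.03)&(X[:,2]>.126)&(X[:,2]<.161)&(c.max(1)<90)
    print(f,'grip',m.sum(),circ(X[m],.014,[.465,-.155]))
    t=(np.hypot(X[:,0]-.465,X[:,1]+.155)<.03)&(X[:,2]>.126); print('top',np.percentile(X[t,2],98))
    b=(c[:,2]>c[:,0]+50)&(X[:,2]>.118)&(X[:,2]<.13)&(np.hypot(X[:,0]-.5,X[:,1]-.165)<.08); print('ring',b.sum(),X[b].mean(0),X[b].min(0),X[b].max(0))
    q=(c[:,0]-c[:,1]>25)&(c[:,2]-c[:,1]>25)&(X[:,2]>.12)&(X[:,0]>.2)&(X[:,0]<.7)&(abs(X[:,1])<.4)
    k=cv2.connectedComponents(cv2.inRange(np.zeros((1,1),np.uint8),0,0))[0]
    im=np.zeros((420,560),np.uint8); im[v[q],u[q]]=1; n,l=cv2.connectedComponents(im)
    for i in range(1,n):
        s=q&(l[v,u]==i)
        if s.sum()>15: print('purple',X[s].mean(0).round(3),X[s,2].max().round(3))
z=np.load('pics/wrist0.npz'); print('wristcam',-z['R'].T@z['t'],z['R'],z['K'])
print(px('wrist0',[.65,0,.245]))
E
```

```text
side0 grip 151 [ 0.45886053 -0.14371828]
top 0.1665514150430542
ring 379 [0.49956753 0.17816549 0.12271042] [0.45839877 0.12442756 0.11825827] [0.54455964 0.23801344 0.12703742]
purple [ 0.538 -0.015  0.149] 0.163
purple [ 0.367 -0.081  0.15 ] 0.163
purple [ 0.363 -0.158  0.149] 0.163
purple [ 0.368 -0.231  0.15 ] 0.162
scene0 grip 80 [ 0.45882195 -0.14559439]
top 0.16831897569942186
ring 50 [0.51349119 0.1942201  0.12211419] [0.47884823 0.15688399 0.11822101] [0.54047085 0.23991812 0.12501431]
purple [ 0.374 -0.078  0.149] 0.164
purple [ 0.37  -0.153  0.149] 0.164
purple [ 0.547 -0.012  0.149] 0.162
purple [ 0.376 -0.226  0.149] 0.165
wristcam [0.64767916 0.07482544 0.38429232] [[ 9.99997620e-01 -1.20865595e-03 -1.81637924e-03]
 [-6.56867031e-04 -9.60688620e-01  2.77627347e-01]
 [-2.08053081e-03 -2.77625493e-01 -9.60687127e-01]] [[340.21924753   0.         282.57602717]
 [  0.         340.21924753 210.81334438]
 [  0.           0.           1.        ]]
[288.43972679 283.90611713]
```

Call:
step_arm --pt "0 0 0 -0.02 0.012 0.005 0.065" --pt "0 0 0 -0.03 0.02 0.005 0.065" --pt "0 0 0 -0.03 0.02 0.005 0.065" --pt "0 0 0 -0.03 0.02 0.005 0.065" --pt "0 0 0 -0.03 0.02 0.005 0.065" --pt "0 0 0 -0.01 0.01 0 0.065" --pt "0 0 0 0 0 0 0.065" --pt "0 0 0 0 0 0 0.065"

```text
t: 0.82
tool_pos: [0.4913, 0.1019, 0.2473]
orientation: [-3.135, 0.002, 1.567]
ft_force: [1.2, 0.4, 0.1]
gripper_width: 0.705
```

```bash
python3 - <<'E'
from h import *
print(sensors.get_obs()['tool_pos'])
grab('wrist','w1')
for x in ([.5,.165,.123],): print(px('w1',x))
a=cv2.imread('pics/w1.png'); u,v=px('w1',[.5,.165,.123]).astype(int)
x0=max(0,min(u-100,360)); y0=max(0,min(v-75,270)); print(x0,y0)
cv2.imwrite('pics/w1c.png',cv2.resize(a[y0:y0+150,x0:x0+200],None,fx=4,fy=4,interpolation=2))
E
```

```text
[0.49132194 0.10186126 0.24730113]
[296.44392993 127.14420653]
196 52
```

View pics/w1c.png

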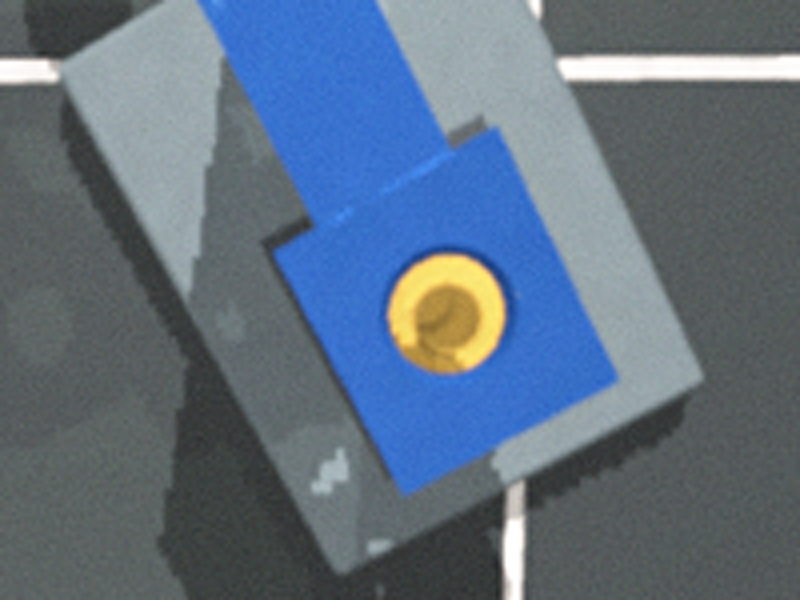

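```bash
python3 - <<'E'
from h import *
c=lambda u,v:((u+.5)/4-.5+196,(v+.5)/4-.5+52)
print('ring',atz('w1',*c(447.5,312.5),.123),'mid',atz('w1',*c(447.5,316),.08), 'top ring by depth', P('w1',331,130),P('w1',307,155))
# base yaw
a=atz('w1',*c(702,378),.015);b=atz('w1',*c(342,574),.015);d=atz('w1',*c(62,72),.015);print(a,b,d,np.degrees(np.arctan2(*(a-b)[1::-1])))
# ring plate centre in side view
X=(a+b)/2; n=np.array([-(a-b)[1],(a-b)[0],0]);n/=np.hypot(*n[:2]); print('base->axis',X+n*.06)
for f in('scene0','side0'): print(f,px(f,[.5055,.163,.123]))
a=cv2.imread('pics/side0.png')[150:210,210:290]
cv2.imwrite('pics/s0c.png',cv2.resize(a,None,fx=10,fy=10,interpolation=2))
E
```

```text
ring [0.50895256 0.1629081  0.123     ] mid [0.51175099 0.15995478 0.08      ] top ring by depth [0.52783592 0.16266372 0.12385806] [0.50881297 0.14268155 0.12360751]
[0.58817983 0.13909457 0.015     ] [0.48599196 0.08248269 0.015     ] [0.41208453 0.22054252 0.015     ] 28.986367670559634
base->axis [0.50800981 0.16327273 0.015     ]
scene0 [287.21530445 168.54048296]
side0 [249.29543936 177.71191563]
```

View pics/s0c.png

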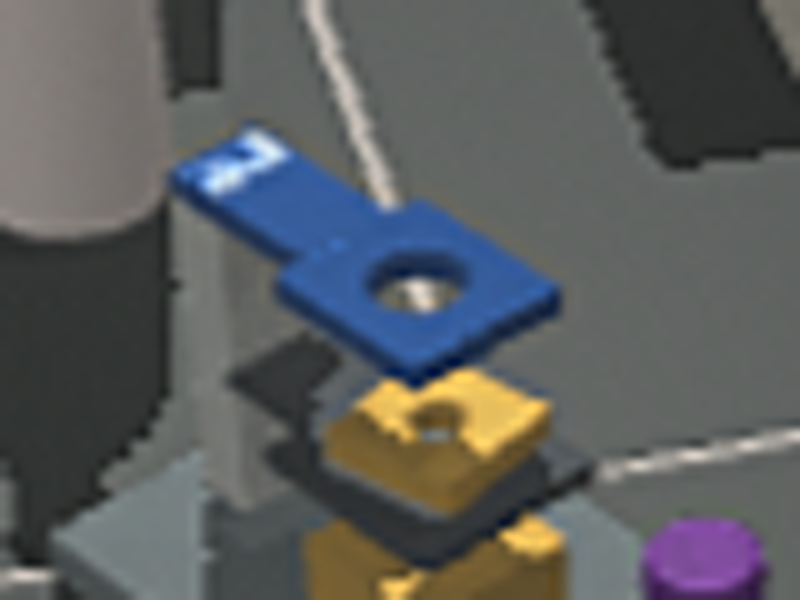

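Call:
step_arm --pt "0 0 0 -0.005 -0.035 0 0.065" --pt "0 0 0 -0.005 -0.035 0 0.065" --pt "0 0 0 -0.005 -0.035 0 0.065" --pt "0 0 0 -0.005 -0.035 0 0.065" --pt "0 0 0 -0.005 -0.035 0 0.065" --pt "0 0 0 -0.005 -0.035 0 0.065" --pt "0 0 0 -0.005 -0.035 0 0.065" --pt "0 0 0 0 -0.03 0 0.065" --pt "0 0 0 0 -0.02 0 0.065" --pt "0 0 0 0 0 0 0.065" --pt "0 0 0 0 0 0 0.065"

```text
t: 1.78
tool_pos: [0.4598, -0.2235, 0.2451]
orientation: [-3.139, 0.001, 1.548]
ft_force: [0.5, 0.5, -0.8]
gripper_width: 0.708
```

```bash
python3 - <<'E'
from h import *
print(sensors.get_obs()['tool_pos'])
grab('wrist','w2')
u,v=px('w2',[.459,-.145,.165]).astype(int)
a=cv2.imread('pics/w2.png')
x0=max(0,min(u-70,420)); y0=max(0,min(v-50,315)); print(x0,y0,u,v)
cv2.imwrite('pics/w2c.png',cv2.resize(a[y0:y0+105,x0:x0+140],None,fx=5,fy=5,interpolation=2))
E
```

```text
[ 0.4598306  -0.22351419  0.24507581]
211 56 281 106
```

View pics/w2c.png

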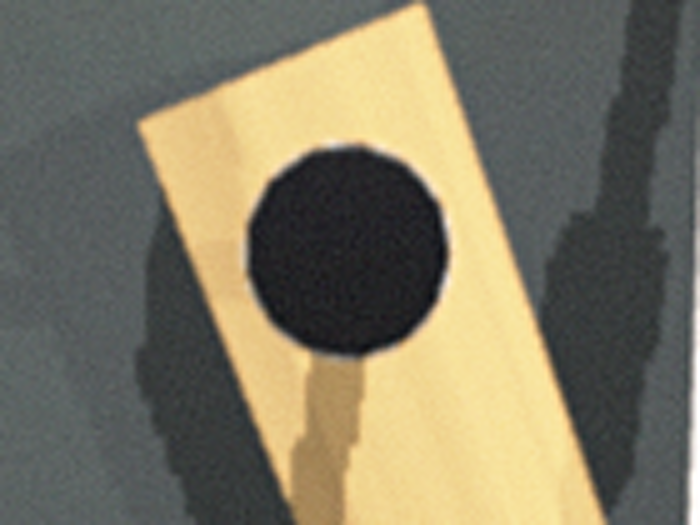

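The side crop shows the ring hole at side pixel (251.3,177.8), which agrees with the wrist's (0.509,0.163). The wrist crop shows the black grip's top centred at crop (348,251).

```bash
python3 - <<'E'
from h import *
c=((348+.5)/5-.5+211,(251+.5)/5-.5+56)
print(atz('w2',*c,.165),P('w2',int(c[0]),int(c[1]),3), 'ring side',atz('side0',251.3,177.8,.123))
# ray intersection height: wrist top + side
for s in[(.457,-.148,.165)]: print(px('side0',s),px('scene0',s))
E
```

```text
[ 0.4578129  -0.14444386  0.165     ] [ 0.45769555 -0.14393556  0.1653443 ] ring side [0.51039085 0.16117516 0.123     ]
[256.78373672 253.35447008] [189.7637363  209.51257409]
```

Call:
step_arm --pt "0 0 1 0 0.02 0 0.065" --pt "0 0 0 0 0.02 0 0.065" --pt "0 0 0 -0.001 0.016 0 0.065" --pt "0 0 0 -0.001 0.008 0 0.065" --pt "0 0 0 0 0 0 0.065" --pt "0 0 0 0 0 0 0.065"

```text
t: 2.33
tool_pos: [0.4586, -0.1508, 0.2438]
orientation: [-3.137, -0.001, 1.575]
ft_force: [-0.4, -0.9, -0.2]
gripper_width: 0.707
```

Call:
step_arm --pt "-0.2 0 0 -0.0005 0.003 -0.02 0.065" --pt "0 0 0 0 0.0025 -0.025 0.065" --pt "0 0 0 0 0 -0.025 0.065" --pt "0 0 0 0 0 -0.015 0.065" --pt "0 0 0 0 0 -0.008 0.065" --pt "0 0 0 0 0 0 0.065" --pt "0 0 0 0 0 0 0.065"

```text
t: 2.92
tool_pos: [0.4611, -0.1471, 0.1498]
orientation: [3.14, 0.007, 1.577]
ft_force: [0.4, 0.2, 0.1]
gripper_width: 0.705
```

Call:
step_arm --pt "0.1 -0.4 0 -0.002 0.0015 -0.008 0.065" --pt "0 0 0 -0.001 0.001 -0.008 0.065" --pt "0 0 0 0 0 -0.006 0.065" --pt "0 0 0 0 0 0 0.065" --pt "0 0 0 0 0 0 0.065"

```text
t: 3.33
tool_pos: [0.4614, -0.1466, 0.1306]
orientation: [3.126, 0.008, 1.576]
ft_force: [0.8, -0.4, 0.2]
gripper_width: 0.707
```

```bash
cat >> h.py <<'E'
from scipy.spatial.transform import Rotation as Ro
def err(x,y,z,yaw=np.pi/2):
    o=sensors.get_obs(); R=Ro.from_euler('xyz',o['orientation']); T=Ro.from_euler('xyz',[np.pi,0,yaw])
    print('turn',np.degrees((T*R.inv()).as_rotvec()).round(2),'shift',(np.array([x,y,z])-o['tool_pos']).round(4),'F',o['ft_force'].round(2),'M',o['wrist_torque'].round(2),'w',round(o['gripper_width']*91.8,2),'t',o['t'])
E
python3 -c "
from h import *
err(.4578,-.1445,.126)"
```

```text
turn [ 0.46  0.89 -0.28] shift [-0.0036  0.0021 -0.0046] F [ 0.81 -0.4   0.18] M [-0.04  0.05 -0.01] w 64.87 t 3.3333
```

Call:
step_arm --pt "0.5 0.9 -0.3 -0.004 0.002 -0.005 0.065" --pt "0.2 0.4 0 -0.002 0.001 -0.002 0.065" --pt "0 0 0 0 0 0 0.065" --pt "0 0 0 0 0 0 0.065"

```text
t: 3.67
tool_pos: [0.456, -0.1437, 0.1241]
orientation: [-3.134, -0.005, 1.57]
ft_force: [-1.1, -0.1, -0.2]
gripper_width: 0.709
```

```bash
python3 -c "
from h import *
err(.4578,-.1445,.126)"
```

```text
turn [-0.27 -0.45  0.06] shift [ 0.0018 -0.0008  0.0019] F [-1.08 -0.11 -0.16] M [ 0.03 -0.03  0.01] w 65.1 t 3.6667
```

Call:
step_arm --pt "-0.3 -0.4 0 0.0015 -0.0005 0.002 0.065" --pt "0 0 0 0 0 0 0.03" --pt "0 0 0 0 0 0 0.0" --pt "0 0 0 0 0 0 0.0" --pt "0 0 0 0 0 0 0.0" --pt "0 0 0 0 0 0 0.0" --pt "0 0 0 0 0 0 0.0"

```text
t: 4.25
tool_pos: [0.4582, -0.1443, 0.1269]
orientation: [3.14, 0.002, 1.57]
ft_force: [0.4, 0.2, 0.1]
gripper_width: 0.321
```

```bash
python3 -c "
from h import *
err(.4578,-.1445,.126)"
```

```text
turn [0.09 0.07 0.05] shift [-0.0004 -0.0002 -0.0009] F [0.42 0.19 0.11] M [-0.01 -0.05  0.01] w 29.44 t 4.25
```

Call:
step_arm --pt "0 0 0 0 0 0 0.0" --pt "0 0 0 0 0 0 0.0" --pt "0 0 0 0 0 0.005 0.0" --pt "0 0 0 0 0 0.01 0.0" --pt "0 0 0 0 0 0.01 0.0" --pt "0 0 0 0 0 0.01 0.0" --pt "0 0 0 0 0 0.01 0.0" --pt "0 0 0 0 0 0.005 0.0" --pt "0 0 0 0 0 0.0 0.0"

```text
t: 5.0
tool_pos: [0.4581, -0.1441, 0.1826]
orientation: [3.14, 0.001, 1.57]
ft_force: [0.1, 0.1, -2.2]
gripper_width: 0.303
```

```bash
python3 -c "
from h import *
err(.458,-.1445,.315)"
```

```text
turn [0.08 0.09 0.03] shift [-1.000e-04 -4.000e-04  1.324e-01] F [ 0.07  0.07 -2.18] M [-0.04  0.02  0.05] w 27.77 t 5.0
```

Call:
step_arm --pt "0 0 0 0 0 0.015 0.0" --pt "0 0 0 0 0 0.025 0.0" --pt "0 0 0 0 0 0.025 0.0" --pt "0 0 0 0 0 0.025 0.0" --pt "0 0 0 0 0 0.015 0.0" --pt "0 0 0 0 0 0.01 0.0" --pt "0 0 0 0 0.015 0 0.0" --pt "0 0 0 0.003 0.025 0 0.0" --pt "0 0 0 0.004 0.028 0 0.0" --pt "0 0 0 0.004 0.028 0 0.0" --pt "0 0 0 0.004 0.028 0 0.0" --pt "0 0 0 0.004 0.028 0 0.0" --pt "0 0 0 0.004 0.028 0 0.0" --pt "0 0 0 0.004 0.028 0 0.0" --pt "0 0 0 0.004 0.02 0 0.0" --pt "0 0 0 0.002 0.012 0 0.0" --pt "0 0 0 0 0 0 0.0" --pt "0 0 0 0 0 0 0.0"

```text
t: 6.5
tool_pos: [0.4809, 0.1054, 0.303]
orientation: [-3.134, 0.004, 1.564]
ft_force: [0.2, -1.1, -2.0]
gripper_width: 0.298
```

```bash
python3 -c "
from h import *
err(.509,.1625,.275)"
```

```text
turn [ 0.21 -0.43  0.38] shift [ 0.0281  0.0571 -0.028 ] F [ 0.2  -1.08 -1.99] M [-0.02 -0.04 -0.04] w 27.37 t 6.5
```

Call:
step_arm --pt "0.1 -0.2 0.2 0.006 0.012 0 0.0" --pt "0.1 -0.2 0.2 0.008 0.015 -0.003 0.0" --pt "0 0 0 0.006 0.012 -0.003 0.0" --pt "0 0 0 0.004 0.008 -0.002 0.0" --pt "0 0 0 0 0 0 0.0" --pt "0 0 0 0 0 0 0.0"

```text
t: 7.0
tool_pos: [0.5069, 0.1493, 0.294]
orientation: [-3.141, 0.003, 1.562]
ft_force: [-0.2, 0.2, -2.2]
gripper_width: 0.299
```

```bash
python3 -c "
from h import *
err(.509,.1625,.29)"
```

```text
turn [ 0.19 -0.05  0.49] shift [ 0.0021  0.0132 -0.004 ] F [-0.17  0.17 -2.17] M [0.06 0.03 0.01] w 27.45 t 7.0
```

Call:
step_arm --pt "0.2 0 0.5 0.002 0.009 -0.002 0.0" --pt "0 0 0 0 0.003 0 0.0" --pt "0 0 0 0 0.0 0 0.0" --pt "0 0 0 0 0 0 0.0"

```text
t: 7.33
tool_pos: [0.5089, 0.1598, 0.2916]
orientation: [-3.14, 0.001, 1.569]
ft_force: [0.0, -0.6, -1.8]
gripper_width: 0.299
```

```bash
python3 - <<'E'
from h import *
err(.509,.1625,.29)
for n in('side','scene','wrist'): grab(n,n+'3')
T=np.array([.509,.1625,.165]); 
o=np.zeros((560,800,3),np.uint8)
for k,(n,c,s) in enumerate([('side',[.509,.163,.18],5),('wrist',[.509,.163,.15],4)]):
    u,v=px(n+'3',c).astype(int); im=cv2.imread(f'pics/{n}3.png'); w,h=400//s//2,560//s//2
    x0=max(0,min(u-w,560-2*w)); y0=max(0,min(v-h,420-2*h)); print(n,u,v,'x0y0',x0,y0)
    q=cv2.resize(im[y0:y0+2*h,x0:x0+2*w],None,fx=s,fy=s,interpolation=2); o[:q.shape[0],k*400:k*400+q.shape[1]]=q
cv2.imwrite('pics/c3.png',o)
E
```

```text
turn [ 0.05 -0.09  0.13] shift [ 0.0001  0.0027 -0.0016] F [ 0.04 -0.64 -1.78] M [0.03 0.01 0.02] w 27.46 t 7.3333
side 249 159 x0y0 209 103
wrist 285 194 x0y0 235 124
```

View pics/c3.png

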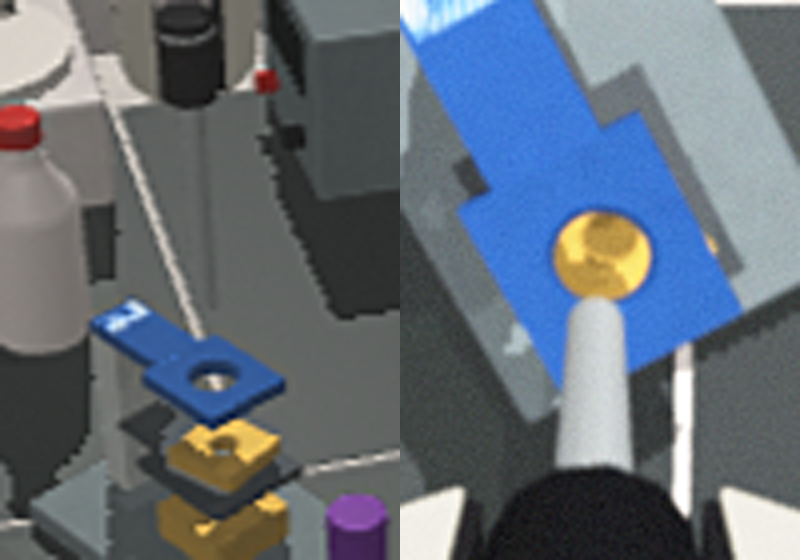

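```bash
python3 - <<'E'
from h import *
W=lambda u,v:((u-400+.5)/4-.5+235,(v+.5)/4-.5+124); S=lambda u,v:((u+.5)/5-.5+209,(v+.5)/5-.5+103)
z=.2916-.121
print('tip z',z)
# side: tip & upper rod
for n,c in(('side3',[S(210,306),S(201,112)]),('wrist3',[W(597,309),W(594.5,460)])):
    print(n,c,'expect',px(n,[.509,.160,z]),px(n,[.509,.160,z+.118]))
# triangulate tip from side3 & wrist3
def ray(f,u,v):
    q=np.load(f'pics/{f}.npz'); o=-q['R'].T@q['t']; r=q['R'].T@np.linalg.inv(q['K'])@[u,v,1]; return o,r/np.linalg.norm(r)
print('ring hole now',atz('wrist3',*W(602.5,255),.123),'mid',atz('wrist3',*W(612,234),.08))
for n in('wrist3','side3'):
    X,c,u,v=cloud(n)
    for a in np.arange(.175,.28,.02):
        m=(np.hypot(X[:,0]-.509,X[:,1]-.16)<.02)&(abs(X[:,2]-a)<.01)
        if m.sum()>15: print(n,a.round(3),m.sum(),circ(X[m],.006,[.509,.16]).round(4))
    m=(np.hypot(X[:,0]-.509,X[:,1]-.16)<.02)&(X[:,2]>.14); print('lowest',np.sort(X[m,2])[:6])
E
```

```text
tip z 0.17060000000000003
side3 [(250.6, 163.8), (248.8, 125.0)] expect [249.78138098 162.82610151] [246.81963428 121.0850046 ]
wrist3 [(283.875, 200.875), (283.25, 238.625)] expect [285.2355153  203.56037198] [286.60930477 262.45527554]
ring hole now [0.50930633 0.16372411 0.123     ] mid [0.51218848 0.1603136  0.08      ]
wrist3 0.175 54 [0.5073 0.1595]
wrist3 0.195 97 [0.5073 0.1595]
wrist3 0.215 124 [0.5072 0.1594]
wrist3 0.235 155 [0.5071 0.1594]
wrist3 0.255 198 [0.507  0.1594]
wrist3 0.275 33 [0.5069 0.1594]
lowest [0.17199456 0.17207261 0.17211839 0.17263137 0.17289959 0.17341172]
side3 0.175 25 [0.5082 0.1604]
side3 0.195 34 [0.5083 0.1606]
side3 0.215 30 [0.5079 0.1599]
side3 0.235 37 [0.5079 0.1606]
side3 0.255 36 [0.5079 0.1601]
side3 0.275 33 [0.5082 0.1592]
lowest [0.1697809  0.17001239 0.17101966 0.17239136 0.17495754 0.17521316]
```

The wrist crop shows the rod hanging plumb, with its tip at (597,309) just short of the ring hole (602,255). The middle bearing's hole shows at (612,234), about 4 mm off the axis toward +x,−y. I'll move over the hole and descend.

Call:
step_arm --pt "0 0 0 0.003 0.002 0 0.0" --pt "0 0 0 0 0 0 0.0" --pt "0 0 0 0 0 -0.01 0.0" --pt "0 0 0 0 0 -0.01 0.0" --pt "0 0 0 0 0 -0.006 0.0" --pt "0 0 0 0 0 0 0.0" --pt "0 0 0 0 0 0 0.0"

```text
t: 8.07
tool_pos: [0.5119, 0.1608, 0.2625]
orientation: [-3.14, 0.002, 1.567]
ft_force: [-0.2, 0.5, -2.4]
gripper_width: 0.303
```

```bash
python3 - <<'E'
from h import *
err(.512,.162,.227)
E
```

```text
turn [ 0.1  -0.11  0.21] shift [ 0.0001  0.0012 -0.0355] F [-0.24  0.51 -2.41] M [ 0.02 -0.03  0.  ] w 27.8 t 8.0667
```

Tip at z≈0.142. Continue to tip ≈0.106.

Call:
step_arm --pt "0.1 -0.1 0.2 0 0.001 -0.006 0.0" --pt "0 0 0 0 0 -0.008 0.0" --pt "0 0 0 0 0 -0.008 0.0" --pt "0 0 0 0 0 -0.006 0.0" --pt "0 0 0 0 0 -0.004 0.0" --pt "0 0 0 0 0 0 0.0" --pt "0 0 0 0 0 0 0.0"

```text
t: 8.65
tool_pos: [0.5114, 0.1617, 0.2262]
orientation: [-3.14, 0.0, 1.571]
ft_force: [0.3, -0.3, -2.1]
gripper_width: 0.297
```

```bash
python3 - <<'E'
from h import *
err(.5136,.1603,.220)
grab('wrist','w4'); grab('side','side4')
X,c,u,v=cloud('w4')
for a in np.arange(.13,.23,.02):
    m=(np.hypot(X[:,0]-.511,X[:,1]-.161)<.015)&(abs(X[:,2]-a)<.01)
    if m.sum()>15: print(a.round(3),m.sum(),circ(X[m],.006,[.511,.161]).round(4))
o=np.zeros((560,800,3),np.uint8)
for k,(n,c,s) in enumerate([('side4',[.509,.163,.11],7),('w4',[.509,.163,.13],5)]):
    u,v=px(n,c).astype(int); im=cv2.imread(f'pics/{n}.png'); w,h=400//s//2,560//s//2
    x0=max(0,min(u-w,560-2*w)); y0=max(0,min(v-h,420-2*h)); print(n,u,v,'x0y0',x0,y0)
    q=cv2.resize(im[y0:y0+2*h,x0:x0+2*w],None,fx=s,fy=s,interpolation=2); o[:q.shape[0],k*400:k*400+q.shape[1]]=q
cv2.imwrite('pics/c4.png',o)
E
```

```text
turn [ 0.   -0.09 -0.02] shift [ 0.0022 -0.0014 -0.0062] F [ 0.27 -0.32 -2.12] M [ 0.05 -0.02 -0.02] w 27.26 t 8.65
0.13 405 [0.5155 0.1619]
0.15 126 [0.5096 0.1616]
0.17 153 [0.5095 0.1615]
0.19 203 [0.5094 0.1615]
0.21 24 [0.5094 0.1615]
side4 250 181 x0y0 222 141
w4 282 210 x0y0 242 154
```

View pics/c4.png

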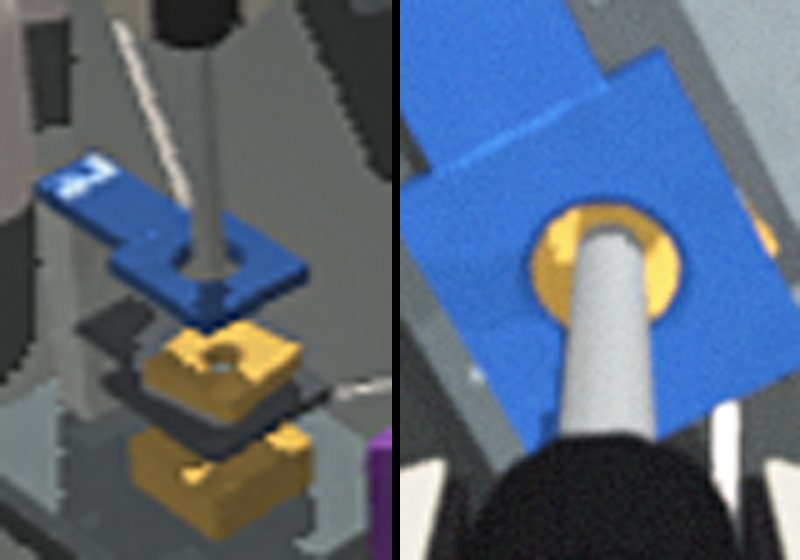

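The wrist crop shows the rod in the ring at (608,240) with the ring hole centred near (606,277). The side crop shows the middle hole at (222,357). Shift over the middle hole and come down gently.

Call:
step_arm --pt "0 0 0 0.002 -0.0015 -0.003 0.0" --pt "0 0 0 0 0 -0.004 0.0" --pt "0 0 0 0 0 -0.004 0.0" --pt "0 0 0 0 0 -0.003 0.0" --pt "0 0 0 0 0 0 0.0" --pt "0 0 0 0 0 0 0.0"

```text
t: 9.25
tool_pos: [0.5148, 0.1602, 0.2122]
orientation: [3.14, -0.0, 1.571]
ft_force: [-0.6, -0.2, -2.1]
gripper_width: 0.301
```

```bash
python3 -c "
from h import *
err(.5136,.1603,.204)"
```

```text
turn [-0.03  0.09  0.01] shift [-0.0012  0.0001 -0.0082] F [-0.61 -0.2  -2.06] M [ 0.03 -0.04 -0.  ] w 27.66 t 9.25
```

Call:
step_arm --pt "0 0 0 -0.0012 0 -0.002 0.0" --pt "0 0 0 0 0 -0.002 0.0" --pt "0 0 0 0 0 -0.002 0.0" --pt "0 0 0 0 0 -0.001 0.0" --pt "0 0 0 0 0 0 0.0" --pt "0 0 0 0 0 0 0.0"

```text
t: 9.75
tool_pos: [0.5133, 0.1603, 0.2046]
orientation: [3.14, -0.001, 1.571]
ft_force: [-0.7, -0.1, -1.5]
gripper_width: 0.299
```

```bash
python3 -c "
from h import *
err(.5136,.1603,.200)"
```

```text
turn [-0.03  0.09 -0.  ] shift [ 0.0003 -0.     -0.0046] F [-0.75 -0.13 -1.45] M [-0.03  0.01 -0.01] w 27.42 t 9.75
```

Tip about z≈0.084. Feel for the hole, 1 mm at a time.

Call:
step_arm --pt "0 0 0 0 0 -0.001 0.0" --pt "0 0 0 0 0 -0.001 0.0" --pt "0 0 0 0 0 -0.001 0.0" --pt "0 0 0 0 0 -0.001 0.0" --pt "0 0 0 0 0 0 0.0"

```text
t: 10.17
tool_pos: [0.5136, 0.1604, 0.2004]
orientation: [3.139, -0.001, 1.571]
ft_force: [0.5, -0.8, -1.0]
gripper_width: 0.298
```

```bash
python3 -c "
from h import *
err(.5136,.1603,.200)"
```

```text
turn [-0.04  0.12  0.  ] shift [-0.     -0.0001 -0.0004] F [ 0.53 -0.82 -0.97] M [-0.02 -0.03  0.07] w 27.39 t 10.1667
```

Call:
step_arm --pt "0 0 0 0 0 -0.001 0.0" --pt "0 0 0 0 0 -0.001 0.0" --pt "0 0 0 0 0 0 0.0"

```text
t: 10.42
tool_pos: [0.5137, 0.1604, 0.1982]
orientation: [3.139, -0.001, 1.571]
ft_force: [-0.5, 0.2, -2.2]
gripper_width: 0.3
```

```bash
python3 -c "
from h import *
err(.5136,.1603,.200)"
```

```text
turn [-0.04  0.13  0.01] shift [-0.0001 -0.0001  0.0018] F [-0.46  0.23 -2.21] M [ 0.   -0.04 -0.02] w 27.55 t 10.4167
```

Call:
step_arm --pt "0 0 0 0 0 -0.001 0.0" --pt "0 0 0 0 0 -0.001 0.0" --pt "0 0 0 0 0 -0.001 0.0" --pt "0 0 0 0 0 0 0.0"

```text
t: 10.75
tool_pos: [0.5137, 0.1604, 0.1949]
orientation: [3.139, -0.001, 1.571]
ft_force: [-0.8, -0.0, -2.8]
gripper_width: 0.302
```

```bash
python3 -c "
from h import *
err(.5136,.1603,.200)"
```

```text
turn [-0.04  0.12  0.  ] shift [-0.0001 -0.0001  0.0051] F [-0.79 -0.03 -2.81] M [ 0.04 -0.02  0.05] w 27.74 t 10.75
```

No contact force and the tip is about 6 mm below the bearing's top face, so it's in the hole. A little deeper, then ease it into line.

Call:
step_arm --pt "0 0 0 0 0 -0.0015 0.0" --pt "0 0 0 0 0 -0.0015 0.0" --pt "0 0 0 0 0 -0.0015 0.0" --pt "0 0 0 0 0 -0.0015 0.0" --pt "0 0 0 0 0 -0.0015 0.0" --pt "0 0 0 0 0 -0.0015 0.0" --pt "0 0 0 0 0 0 0.0"

```text
t: 11.33
tool_pos: [0.5136, 0.1603, 0.1848]
orientation: [3.14, -0.001, 1.571]
ft_force: [0.6, -0.2, -2.0]
gripper_width: 0.302
```

```bash
python3 -c "
from h import *
err(.5107,.1636,.184)"
```

```text
turn [-0.03  0.11  0.01] shift [-0.0029  0.0033 -0.0008] F [ 0.59 -0.15 -2.04] M [-0.01  0.07 -0.05] w 27.76 t 11.3333
```

Call:
step_arm --pt "0 0 0 -0.0006 0.0006 0 0.0" --pt "0 0 0 -0.0006 0.0006 0 0.0" --pt "0 0 0 -0.0006 0.0007 0 0.0" --pt "0 0 0 -0.0006 0.0007 0 0.0" --pt "0 0 0 -0.0004 0.0005 0 0.0" --pt "0 0 0 0 0 0 0.0"

```text
t: 11.83
tool_pos: [0.5118, 0.1617, 0.1849]
orientation: [3.138, 0.002, 1.57]
ft_force: [-0.0, -0.7, -2.7]
gripper_width: 0.3
```

```bash
python3 -c "
from h import *
err(.5107,.1636,.184)"
```

```text
turn [0.1  0.23 0.07] shift [-0.0011  0.0019 -0.0009] F [-0.03 -0.75 -2.69] M [-0.27 -0.19 -0.02] w 27.51 t 11.8333
```

Call:
step_arm --pt "0.1 0.2 0 -0.001 0.0012 0 0.0" --pt "0.1 0.1 0 -0.0008 0.001 0 0.0" --pt "0 0 0 -0.0005 0.0008 0 0.0" --pt "0 0 0 -0.0003 0.0006 0 0.0" --pt "0 0 0 0 0 0 0.0"

```text
t: 12.25
tool_pos: [0.5105, 0.1635, 0.185]
orientation: [3.141, 0.0, 1.568]
ft_force: [1.0, -1.7, -2.1]
gripper_width: 0.299
```

```bash
python3 -c "
from h import *
err(.5107,.1636,.184)"
```

```text
turn [0.01 0.03 0.17] shift [ 0.0002  0.0001 -0.001 ] F [ 1.04 -1.72 -2.15] M [-0.69 -0.53 -0.05] w 27.43 t 12.25
```

```bash
cat >> h.py <<'E'
def rod(f,x,y):
    grab('wrist',f); X,c,u,v=cloud(f)
    for a in np.arange(.13,.2,.01):
        m=(np.hypot(X[:,0]-x,X[:,1]-y)<.012)&(abs(X[:,2]-a)<.005)&(c[:,2]<c[:,0]+35)
        if m.sum()>15: print(a.round(3),m.sum(),circ(X[m],.006,[x,y]).round(4))
E
python3 -c "
from h import *
rod('w5',.509,.163)"
```

```text
0.13 78 [0.5089 0.1627]
0.14 87 [0.5088 0.1628]
0.15 106 [0.5087 0.1628]
0.16 57 [0.5087 0.1629]
```

Call:
step_arm --pt "0 0 0 0 0.0003 -0.003 0.0" --pt "0 0 0 0 0.0003 -0.003 0.0" --pt "0 0 0 0 0 -0.003 0.0" --pt "0 0 0 0 0 -0.003 0.0" --pt "0 0 0 0 0 -0.003 0.0" --pt "0 0 0 0 0 -0.002 0.0" --pt "0 0 0 0 0 0 0.0"

```text
t: 12.88
tool_pos: [0.5107, 0.1636, 0.1671]
orientation: [3.141, 0.001, 1.567]
ft_force: [1.4, -2.2, -0.6]
gripper_width: 0.299
```

```bash
python3 -c "
from h import *
err(.5107,.1638,.159)
rod('w6',.509,.163)"
```

```text
turn [0.07 0.05 0.2 ] shift [ 0.      0.0002 -0.0081] F [ 1.41 -2.16 -0.6 ] M [-0.84 -0.38  0.05] w 27.49 t 12.8833
0.13 97 [0.5089 0.1629]
0.14 78 [0.5088 0.1629]
0.2 79 [0.5074 0.1622]
```

Tip at about z≈0.047. Continue to the foot mouth gently.

Call:
step_arm --pt "0 0 0.2 0 0.0002 -0.002 0.0" --pt "0 0 0 0 0 -0.002 0.0" --pt "0 0 0 0 0 -0.002 0.0" --pt "0 0 0 0 0 -0.0015 0.0" --pt "0 0 0 0 0 0 0.0"

```text
t: 13.35
tool_pos: [0.5107, 0.1637, 0.1591]
orientation: [3.141, 0.001, 1.571]
ft_force: [0.8, -3.2, -0.9]
gripper_width: 0.296
```

```bash
python3 -c "
from h import *
err(.5107,.1638,.159)"
```

```text
turn [ 0.08  0.05 -0.01] shift [-0.      0.0001 -0.0001] F [ 0.77 -3.23 -0.87] M [-0.82 -0.3  -0.02] w 27.19 t 13.35
```

Call:
step_arm --pt "0 0 0 0 0 -0.001 0.0" --pt "0 0 0 0 0 -0.001 0.0" --pt "0 0 0 0 0 -0.001 0.0" --pt "0 0 0 0 0 -0.001 0.0" --pt "0 0 0 0 0 0 0.0"

```text
t: 13.77
tool_pos: [0.5108, 0.1637, 0.1548]
orientation: [3.141, 0.001, 1.571]
ft_force: [0.8, -3.5, -1.6]
gripper_width: 0.3
```

```bash
python3 -c "
from h import *
err(.5107,.1638,.159)"
```

```text
turn [ 0.07  0.06 -0.  ] shift [-0.0001  0.0001  0.0042] F [ 0.85 -3.49 -1.59] M [-0.84 -0.38  0.02] w 27.51 t 13.7667
```

Call:
step_arm --pt "0 0 0 0 0 -0.0012 0.0" --pt "0 0 0 0 0 -0.0012 0.0" --pt "0 0 0 0 0 -0.0012 0.0" --pt "0 0 0 0 0 -0.0012 0.0" --pt "0 0 0 0 0 0 0.0"

```text
t: 14.18
tool_pos: [0.5108, 0.1637, 0.1496]
orientation: [3.141, 0.001, 1.571]
ft_force: [1.3, -3.6, -0.3]
gripper_width: 0.304
```

```bash
python3 -c "
from h import *
err(.5107,.1638,.159)"
```

```text
turn [0.07 0.06 0.  ] shift [-0.0001  0.0001  0.0094] F [ 1.34 -3.57 -0.27] M [-0.81 -0.32  0.01] w 27.92 t 14.1833
```

Tip is about 8 mm into the foot bearing with only a light side load.

Call:
step_arm --pt "0 0 0 0 0 -0.0012 0.0" --pt "0 0 0 0 0 -0.0012 0.0" --pt "0 0 0 0 0 -0.0012 0.0" --pt "0 0 0 0 0 -0.0012 0.0" --pt "0 0 0 0 0 -0.0012 0.0" --pt "0 0 0 0 0 0 0.0"

```text
t: 14.68
tool_pos: [0.5108, 0.1637, 0.1429]
orientation: [3.141, 0.001, 1.571]
ft_force: [0.9, -2.3, -1.1]
gripper_width: 0.299
```

```bash
python3 -c "
from h import *
err(.5107,.1638,.139)"
```

```text
turn [0.07 0.05 0.01] shift [-0.0001  0.0001 -0.0039] F [ 0.93 -2.26 -1.11] M [-0.85 -0.33 -0.03] w 27.44 t 14.6833
```

Call:
step_arm --pt "0 0 0 0 0 -0.0008 0.0" --pt "0 0 0 0 0 -0.0008 0.0" --pt "0 0 0 0 0 -0.0008 0.0" --pt "0 0 0 0 0 0 0.0"

```text
t: 15.02
tool_pos: [0.5108, 0.1637, 0.1402]
orientation: [3.141, 0.001, 1.571]
ft_force: [1.4, -3.6, -0.7]
gripper_width: 0.296
```

```bash
python3 -c "
from h import *
err(.5107,.1638,.139)"
```

```text
turn [0.07 0.05 0.01] shift [-0.0001  0.0001 -0.0012] F [ 1.42 -3.6  -0.66] M [-0.89 -0.25  0.01] w 27.18 t 15.0167
```

Call:
step_arm --pt "0 0 0 0 0 -0.0006 0.0" --pt "0 0 0 0 0 -0.0006 0.0" --pt "0 0 0 0 0 0 0.0"

```text
t: 15.27
tool_pos: [0.5109, 0.1639, 0.14]
orientation: [3.141, 0.002, 1.571]
ft_force: [0.9, -2.4, -2.6]
gripper_width: 0.297
```

```bash
python3 -c "
from h import *
err(.5107,.1638,.139)"
```

```text
turn [0.1  0.06 0.01] shift [-0.0002 -0.0001 -0.001 ] F [ 0.91 -2.36 -2.61] M [-0.91 -0.25 -0.01] w 27.25 t 15.2667
```

Call:
step_arm --pt "0 0 0 0 0 -0.001 0.0" --pt "0 0 0 0 0 -0.001 0.0" --pt "0 0 0 0 0 0 0.0"

```text
t: 15.52
tool_pos: [0.511, 0.1642, 0.14]
orientation: [3.14, 0.002, 1.571]
ft_force: [0.8, -3.5, -3.3]
gripper_width: 0.297
```

```bash
python3 -c "
from h import *
err(.5107,.1638,.139)
rod('w7',.509,.163)
X,c,u,v=cloud('w7'); m=(np.hypot(X[:,0]-.509,X[:,1]-.163)<.016)&(c.max(1)<90); print(m.sum(),np.percentile(X[m,2],[2,50,98]))"
```

```text
turn [0.14 0.11 0.01] shift [-0.0003 -0.0004 -0.001 ] F [ 0.82 -3.55 -3.35] M [-0.91 -0.19 -0.02] w 27.23 t 15.5167
0.18 722 [0.5089 0.1602]
3043 [0.14070875 0.17559644 0.18688217]
```

Stalled at TCP z 0.140. The rod was gripped at TCP 0.1269 with its tip at 0.005, so home is TCP ≈0.140: it's seated. Now relieve the side load and check.

Call:
step_arm --pt "0.1 0.1 0 0.0002 -0.0006 0.0003 0.0" --pt "0 0 0 0.0002 -0.0005 0 0.0" --pt "0 0 0 0 0 0 0.0"

```text
t: 15.82
tool_pos: [0.5112, 0.1639, 0.1399]
orientation: [-3.141, -0.001, 1.571]
ft_force: [-0.2, -2.8, 2.8]
gripper_width: 0.299
```

```bash
python3 - <<'E'
from h import *
err(.5107,.1638,.140)
for n in('side','scene'):
    grab(n,n+'8'); X,c,u,v=cloud(n+'8')
    m=(np.hypot(X[:,0]-.509,X[:,1]-.163)<.013)&(c.max(1)<90)&(X[:,2]>.13)&(X[:,2]<.19); print(n,m.sum(),np.percentile(X[m,2],[0,2,50,98,100]) if m.sum() else '')
    for a in(.129,.145,.165):
        k=m&(abs(X[:,2]-a)<.008); 
        if k.sum()>8: print(a,circ(X[k],.014 if a>.14 else .006,[.509,.163]))
E
```

```text
turn [-0.05 -0.01 -0.02] shift [-0.0005 -0.0001  0.0001] F [-0.16 -2.76  2.85] M [-0.87  0.04 -0.01] w 27.48 t 15.8167
side 115 [0.1308889  0.13756535 0.16837756 0.18006247 0.18055724]
0.145 [0.50937564 0.16546686]
0.165 [0.50950643 0.16530262]
scene 3 [0.14405224 0.14416728 0.14692837 0.18566952 0.18728373]
```

The side depth puts the grip from 0.137 to 0.179 (home is 0.136–0.178), and Fz has turned to +2.8 N, so it's on the bottom. Ease off the remaining side load and release slowly.

Call:
step_arm --pt "0 0 0 0 -0.0006 0 0.0" --pt "0 0 0 0 -0.0005 0 0.0" --pt "0 0 0 0 0 0 0.0" --pt "0 0 0 0 0 0 0.0"

```text
t: 16.25
tool_pos: [0.5112, 0.1637, 0.1399]
orientation: [3.141, -0.002, 1.572]
ft_force: [0.2, -2.0, 1.6]
gripper_width: 0.303
```

```bash
python3 -c "
from h import *
err(.5107,.1638,.140)"
```

```text
turn [-0.12  0.01 -0.06] shift [-0.0005  0.0001  0.0001] F [ 0.17 -2.04  1.65] M [-0.7  -0.   -0.04] w 27.77 t 16.25
```

Call:
step_arm --pt "0 0 0 0 -0.001 0 0.0" --pt "0 0 0 0 -0.001 0 0.0" --pt "0 0 0 0 -0.0005 0 0.0" --pt "0 0 0 0 0 0 0.0"

```text
t: 16.58
tool_pos: [0.5111, 0.1629, 0.1399]
orientation: [3.141, -0.005, 1.573]
ft_force: [0.1, -2.1, 1.0]
gripper_width: 0.295
```

```bash
python3 -c "
from h import *
err(.5107,.1638,.140)"
```

```text
turn [-0.28  0.03 -0.12] shift [-0.0004  0.0009  0.0001] F [ 0.1  -2.12  1.02] M [-0.37 -0.05  0.  ] w 27.12 t 16.5833
```

Side moment has halved. Open gradually, staying clear of the ring.

Call:
step_arm --pt "0 0 0 0 0 0 0.03" --pt "0 0 0 0 0 0 0.034" --pt "0 0 0 0 0 0 0.04" --pt "0 0 0 0 0 0 0.05" --pt "0 0 0 0 0 0 0.06" --pt "0 0 0 0 0 0 0.065" --pt "0 0 0 0 0 0 0.065"

```text
t: 17.17
tool_pos: [0.5106, 0.1646, 0.1397]
orientation: [3.141, -0.007, 1.574]
ft_force: [0.2, 0.7, 0.8]
gripper_width: 0.669
```

```bash
python3 - <<'E'
from h import *
err(.5107,.1638,.140)
grab('side','side9'); X,c,u,v=cloud('side9')
m=(np.hypot(X[:,0]-.509,X[:,1]-.163)<.018)&(c.max(1)<90)&(X[:,2]>.12)&(X[:,2]<.19); print(m.sum(),np.percentile(X[m,2],[0,2,50,98,100]))
for a in(.142,.15,.16,.17):
    k=m&(abs(X[:,2]-a)<.006); print(a,k.sum(),circ(X[k],.014,[.509,.163]))
E
```

```text
turn [-0.4   0.01 -0.18] shift [ 0.0001 -0.0008  0.0003] F [0.18 0.69 0.75] M [-0.    0.02 -0.05] w 61.38 t 17.1667
207 [0.12020866 0.12228984 0.16180034 0.17904965 0.17968772]
0.142 40 [0.51011873 0.16386482]
0.15 40 [0.50961314 0.16403808]
0.16 43 [0.50986572 0.16395104]
0.17 45 [0.51028967 0.1637217 ]
```

Call:
step_arm --pt "0 0 0 0 0 0.008 0.065" --pt "0 0 0 0 0 0.015 0.065" --pt "0 0 0 0 0 0.025 0.065" --pt "0 0 0 0 0 0.03 0.065" --pt "0 0 0 0 0 0.025 0.065" --pt "0 0 0 0 -0.01 0.01 0.065" --pt "0 0 0 0 -0.03 0 0.065" --pt "0 0 0 0 -0.03 0 0.065" --pt "0 0 0 0 -0.01 0 0.065" --pt "0 0 0 0 0 0 0.065" --pt "0 0 0 0 0 0 0.065"

```text
t: 18.13
tool_pos: [0.5091, 0.0845, 0.265]
orientation: [3.137, -0.008, 1.58]
ft_force: [0.3, -0.1, -0.2]
gripper_width: 0.708
```

```bash
python3 - <<'E'
from h import *
err(.5107,.1638,.140)
grab('wrist','w10'); grab('side','side10'); grab('scene','scene10')
for n in('w10','side10'):
    X,c,u,v=cloud(n)
    m=(np.hypot(X[:,0]-.509,X[:,1]-.163)<.02)&(c.max(1)<90)&(X[:,2]>.13)&(X[:,2]<.19); print(n,m.sum(),np.percentile(X[m,2],[2,50,98]),'top mean',X[m&(X[:,2]>.174)].mean(0))
    for a in(.145,.16,.17):
        k=m&(abs(X[:,2]-a)<.007); print(a,k.sum(),circ(X[k],.014,[.509,.163]) if k.sum()>8 else '')
o=np.zeros((600,800,3),np.uint8); b=cv2.imread('pics/side10.png')[135:235,200:300]; o[:400,:400]=cv2.resize(b,(400,400),interpolation=2)
u,v=px('w10',[.51,.163,.15]).astype(int); x0=max(0,min(u-50,460)); y0=max(0,min(v-50,320)); o[:400,400:]=cv2.resize(cv2.imread('pics/w10.png')[y0:y0+100,x0:x0+100],(400,400),interpolation=2)
o[400:,:]=cv2.resize(cv2.imread('pics/scene10.png')[150:290,:],(800,200))
cv2.imwrite('pics/c10.png',o)
E
```

```text
turn [-0.48  0.25 -0.53] shift [ 0.0016  0.0793 -0.125 ] F [ 0.27 -0.05 -0.22] M [0.04 0.05 0.03] w 64.97 t 18.1333
w10 1199 [0.1769494  0.17844389 0.17987256] top mean [0.50945685 0.16280393 0.17842932]
0.145 0 
0.16 0 
0.17 27 [0.50938124 0.15876713]
side10 182 [0.13784032 0.16359184 0.1799149 ] top mean [0.51073641 0.16101979 0.17745964]
0.145 49 [0.51044618 0.16360645]
0.16 49 [0.51083536 0.1632492 ]
0.17 59 [0.51063009 0.1634927 ]
```

View pics/c10.png

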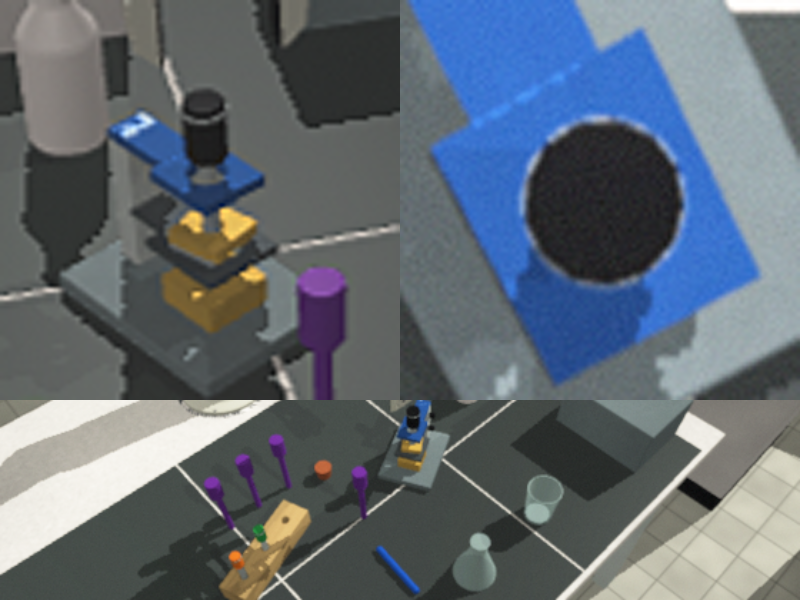

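The spindle stands upright in the stand. Its grip top is at z≈0.178, centred on the ring, at side crop (205,130) and wrist crop (604,200). The bystanders in view stand where they were and the gripper is clear, so I'm handing in.

```bash
python3 -c "
from h import *
print(job.hand_in())"
```

```text
the job is handed in; nothing more can be done
None
```

The black-grip spindle is out of the rack, threaded through all three bearings, home in the foot bearing and released. I handed the job in at about 18 s on the robot's clock; no verdict is reported.

- **Threading:** The middle bearing's hole was about 4 mm off the axis. I lowered the tip into it without noticeable contact, eased the bearing toward line, then lowered the spindle to the bottom. The wrist force readings stayed under about 5 N at the checks between moves.
- **Last checks:** The grip top measured z ≈ 0.178 m, where it should be when home, and the spindle was upright and on the axis to within about 1–2 mm. The gripper is open and well clear. The bystanders visible in the last picture stood where they were; I did not look at the dish again.
- **Disagreements:** The side and wrist cameras differed by about 1–3 mm in horizontal position. I used the wrist camera for the fit. At the seating stall the vertical force reading did not rise at first, so I confirmed seating by the grip's height.

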